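# Ease the clamp and index the loading dial

### The job

The dial of the loading fixture is clamped: swing its clamp lever to the middle mark (45 degrees) and leave it there, so that the dial turns with light drag. Then turn the dial by its upright grip posts until the empty nest is lined up with the fixed pointer, and finish still gripping one of the posts, holding the dial still there so that a workmate can load the next clip. The three clips must stay seated in their nests, and the gauge block, hex key and ear defenders lying nearby stay where they are.

Things in the scene. Friction and masses are not known exactly. Their poses are not given: they have to be found in the camera images.
- fixture: fixed base of the loading fixture: grey round casting, 180 mm across, with two 12 mm thick wings on the table. Origin under the dial's axis, on the table; its x axis points away from the pointer, i.e. the pointer (a steel post with a cone, up to 55 mm high) stands on its -x side, 126 mm from the axis; the clamp is on its -y side. It never moves during the job.
- load_mark (a point): the point above the base over which the empty nest's centre must come: 66 mm from the dial's axis towards the pointer, 58 mm above the table
- lever_pivot (a point): the clamp lever's upright hinge axis, 136 mm from the dial's axis on the fixture's -y side, 56 mm above the table (height of the lever arm)
- clamp_lever (a joint): clamp lever angle, rad. 0 (limit) = clamped, pointing straight away from the dial (fixture -y); grows as the lever swings level, clockwise from above, towards fixture -x; pi/4 = middle mark, light drag; pi/2 (limit) = free. Three dark marks on the round plate under it show 0, 45, 90 degrees. Its cam presses a brake shoe on the dial's rim; it stays where left and takes about 4 N at the knob.
- lever_knob (a point): centre of the round upright black knob at the end of the clamp lever, 85 mm from lever_pivot, 87 mm above the table. The knob is 14 to 17 mm in diameter and reaches from 60 mm (top of the lever arm, 12 mm wide) to 110 mm above the table; grip it from above.
- dial: round grey dial, 210 mm across, 12 mm thick, turning without end about its upright axis. Origin on the axis at the underside, 40 mm above the table. On it: four steel nests (78 x 54 mm, walls 16 mm high) every 90 degrees, three with a black clip, one empty (on the dial's own -x axis), and four grip posts between them. Lever at the middle mark: 2 to 5 N at a post turns it; clamped, it resists over 15 N.
- nest_empty (a point): centre of the empty nest, on the dial, 58 mm above the table; 66 mm from the axis
- nest_1 (a point): centre of the floor region of the first loaded nest (90 degrees counter-clockwise from the empty one seen from above), 58 mm above the table
- nest_2 (a point): the same point of the loaded nest opposite the empty one
- nest_3 (a point): the same point of the third loaded nest (90 degrees clockwise from the empty one)
- clip_centre_1 (a point): centre of the loose black moulded clip (46 x 67 x 28 mm, 26 g) seated in nest_1; seated, it is 12 mm straight above point nest_1 and the clip's top is 84 mm above the table
- clip_centre_2 (a point): the same for the clip in nest_2
- clip_centre_3 (a point): the same for the clip in nest_3
- post_1: upright round black grip post on the dial, 90 mm from the axis, 45 degrees counter-clockwise (from above) from the empty nest; 14 to 17 mm in diameter (foot 21 mm), 48 mm tall, from 52 to 100 mm above the table; origin at its centre, half-way up. Over 25 mm clear all round; grip it from above; the post may turn between the fingers.
- post_2: the same, 135 degrees counter-clockwise from the empty nest
- post_3: the same, 225 degrees counter-clockwise from the empty nest
- post_4: the same, 315 degrees counter-clockwise from the empty nest
- gauge_block: bystander: small steel gauge block, 22 x 56 x 12 mm, lying loose on the table to the left; origin under its centre
- hex_key: bystander: dark hex key, 33 x 98 x 7 mm, lying loose on the table to the right; origin under its centre
- ear_defenders: bystander: ear defenders, 151 x 151 x 80 mm, lying loose on the table to the left; origin under their centre
Things that resemble listed ones, but are neither listed nor needed, are in the scene too. What is shaped like the part that bears clip_centre_2 but pink is not meant.

How it is judged (in metres and radians):
On the way, in this order (a step that is already met when the one before it is completed fails the run):
1. the clamp lever is set to the middle mark, 45 degrees within 8 (value of joint clamp_lever between 0.645 and 0.925 rad), for 0.3 s.
2. the empty nest has been brought in line with the pointer (horizontal distance between nest_empty and load_mark below 0.006 m), for 0.2 s.
At the end, for the whole second after the job is handed in: The empty nest's centre stands within 6 mm of its place at the pointer, the dial is still (under 0.05 rad/s) and the fingers are gripping one of its posts (more than 2 N); the clamp lever is at 45 degrees within 8; each clip is still seated in its nest (all of step 1 and horizontal distance between nest_empty and load_mark below 0.006 m and angular speed of dial below 0.05 rad/s and (contact force between the fingers and post_1 above 2 N or contact force between the fingers and post_2 above 2 N or contact force between the fingers and post_3 above 2 N or contact force between the fingers and post_4 above 2 N) and distance between clip_centre_1 and nest_1 below 0.017 m and distance between clip_centre_2 and nest_2 below 0.017 m and distance between clip_centre_3 and nest_3 below 0.017 m); the arm keeps its last pose, push and grip.
It fails at once if a clip was knocked out of its nest (distance between clip_centre_1 and nest_1 above 0.022 m or distance between clip_centre_2 and nest_2 above 0.022 m or distance between clip_centre_3 and nest_3 above 0.022 m).
It fails at once if the gauge block, hex key or ear defenders were shifted (distance of any of gauge_block, hex_key, ear_defenders from where it was at the start of the episode above 0.025 m).
It also fails if it takes over 56 s, if anything falls off the work surface, if the arm or the gripper's body presses on something with over 40 N, if the wrist force passes 120 N, or if a joint passes its speed limit or range.

### The arm

A 7-joint arm with a two-finger parallel gripper is mounted at the origin on a cart in front of the work surface, level with it; the furniture and walls round the work are solid. World frame = base frame: x ahead of the robot, y to its left, z up, the work surface at z = 0. Lengths are in m, angles in degrees, forces in N, time in s.
With the tool pointing down it reaches from about 0.375 to 0.925 m from the base axis. Payload 3.1 kg.
Tool frame: the origin (TCP) lies at the very end of the fingers, on their centre line; the grasp point (between the pads) lies arm.grip_depth behind it (arm.grip_depth is the distance from the TCP to the grasp point, in m); z points along the fingers, y is the line along which they close (so a half turn about z gives the same grasp; the last joint's range is limited). The gripper opens to 85 mm and grips with 20 to 120 N. Pads are 22 mm wide; open, the fingers measure 114 mm over their backs; the gripper's body (76 mm by 85 mm) begins 54 mm behind the grasp point. The pads swing forward as they close: fully open they stand 13 mm farther back than shut.
Start: joints at [62.063, 21.939, 2.515, 91.553, -1.026, 66.532, -2.859], TCP at [0.247, -0.601, 0.231] pointing down, gripper open.
Joint ranges: [-149.38, 149.38], [-23.57, 123.04], [-84.95, 90], [0, 143.3], [-89.99, 269.99], [3.08, 112.72], [-163.45, 163.45]. Speed limits (degrees/s): [159.86, 159.86, 180, 180, 180, 180, 180].

### API

Orientations are given as [roll, pitch, yaw] about the fixed x, y, z axes, in that order (R = Rz(yaw) Ry(pitch) Rx(roll)).
In Python, from rig import arm, eyes, order gives the robot as it stands.
- The arm moves only by the tool step_arm, never from a script. Its argument "targets" is a list of rows, each an object of numbers: "ax", "ay", "az": the turn, a rotation vector about the world's x, y, z in degrees; "dx", "dy", "dz": the shift along the world's x, y, z in m; "jaw": the opening, from 0 (shut) to 1 (fully open). A call has exactly 10 rows; each row is the pose to reach, as a shift and turn from the pose commanded when the call began; what a row does not reach only later rows make up. A row lasts 1/8 s, in which the tool goes at most 62.5 mm and 10.7 degrees, less where a joint would pass 70% of its speed; a pose out of reach is approached as far as the arm can. A call with a gripper value outside its range is refused whole. The fingers move at their own pace and stop on an object; "newtons" is the grip in N (left out, the last holds). Time passes only in rows, so rows that repeat a pose let the fingers close, or fill a call up. It gives the time, the measured TCP pose, the force, the opening and the grip force at its end, in the units of the state.
- arm.state(): the state, without advancing time (a new reading comes with each control period).
- eyes.capture(name): name is "scene" or "top" or "wrist"; returns (picture, depth): 400x640x3 uint8, blue, green, red; 400x640 float32, m along the optical axis (not along the pixel's ray), 0 where there is no reading.
- eyes.get_calibration(name): a dict with "fx", "fy", "cx", "cy" (pixels), "k1" (the pictures are not rectified: a ray, as slopes to the right and down, at radius r is drawn at 1 + k1 r^2 times it, then the intrinsics apply), "rvec" (rotation vector, rad) and "tvec" (3), from world to camera coordinates, as OpenCV has them. Camera axes: x right, y down, z forward; pixel columns grow to the right and rows downward; lengths in m; the calibration is good to about 2 mm. A picture is of the moment at which its call begins: read the wrist's pose just before it. get_calibration takes no time and is no camera call; for the wrist camera it gives the pose at the moment of the call.
- order.sign_off(): hands the job in; it is judged then, once.
The state is a dict: "clock": time; "qpos": joint angles; "joint_vel": joint speeds; "effort": joint torques, N m; "ee_pos": TCP position; "orientation": TCP orientation; "ft_force": force on the tool from outside, world axes, zero at the start; "ft_torque": the same for the moment, N m; "width": finger opening in m; "finger_force": force on a finger pad.
Only numpy, scipy, OpenCV 4.12 (cv2) and the standard library are available. Lean on these libraries where they do the work, as an engineer would, in place of code of your own. Each camera call takes 0.05 s, during which the arm holds its last target. There are 200 camera calls.

## Working session

There is one attempt and no reset: what is moved stays moved. The work goes in short steps, Python scripts to look and compute and a tool call to move; the robot and the scene stay as the last step left them, time stands still between calls to the robot, and variables do not carry over. Pictures are saved under pics/ and viewed, at most 10 in all, crops included, and the job is handed in when it is done.

Besides the shell and the picture viewer there is one more tool, called after "Request:" in YAML: its name, and indented under it one key for each argument. step_arm: Moves the arm, as the interface text tells. Its arguments: {"type":"object","properties":{"targets":{"type":"array"},"newtons":{"type":"number"}},"required":["targets"]}

```bash
mkdir -p pics
cat > h.py <<'E'
import numpy as np, cv2
from rig import arm, eyes, order
def cap(n,save=None):
    c=eyes.get_calibration(n); im,d=eyes.capture(n)
    if save: cv2.imwrite('pics/'+save,im)
    return c,im,d
def ray(c,u,v):
    x=(u-c['cx'])/c['fx'];y=(v-c['cy'])/c['fy'];a,b=x,y
    for _ in range(20):
        s=1+c['k1']*(a*a+b*b);a,b=x/s,y/s
    R=cv2.Rodrigues(np.array(c['rvec'],float))[0];t=np.array(c['tvec'],float).ravel()
    return -R.T@t, R.T@np.array([a,b,1.])
def onz(c,u,v,z):
    o,r=ray(c,u,v); return o+r*(z-o[2])/r[2]
def pix(c,p):
    R=cv2.Rodrigues(np.array(c['rvec'],float))[0];q=R@np.array(p,float)+np.array(c['tvec'],float).ravel()
    a,b=q[0]/q[2],q[1]/q[2];s=1+c['k1']*(a*a+b*b)
    return np.array([c['fx']*a*s+c['cx'],c['fy']*b*s+c['cy']])
def pts(c,d,m):
    v,u=np.nonzero(m&(d>0));out=[]
    for a,b in zip(u,v):
        o,r=ray(c,a,b);out.append(o+r*d[b,a])
    return np.array(out)
E
python3 - <<'E'
from h import *
print(arm.state(),arm.grip_depth)
for n in('top','scene'):
    c,im,d=cap(n,n+'0.png');np.savez('/tmp/%s0'%n,im=im,d=d);print(n,c)
E
```

```text
{'clock': 0.0, 'qpos': array([62.0641817 , 21.99204621,  2.51171731, 91.6508793 , -1.02697527,
       66.53163571, -2.85760472]), 'joint_vel': array([ 0.02049068, -0.03159773, -0.02626933,  0.01345862, -0.04519788,
       -0.05823858, -0.06871675]), 'effort': array([-2.70320415e-04, -4.33450377e+01,  1.02438804e+00, -2.49512672e+01,
        1.05109930e-02,  1.12039267e-02,  3.53294546e-06]), 'ee_pos': array([ 0.24661863, -0.60036047,  0.2298716 ]), 'orientation': array([-1.79848088e+02,  6.97851577e-03,  2.23375390e+01]), 'ft_force': array([-0.24402141, -0.09357534,  0.43259526]), 'ft_torque': array([ 0.00834037, -0.03843914, -0.03771596]), 'finger_force': 0.0, 'width': 0.08568039235103149} 0.0187
top {'fx': 371.93672677206524, 'fy': 371.93672677206524, 'cx': 324.8409058727998, 'cy': 195.29963530419104, 'k1': 0.02322553845990973, 'rvec': array([ 2.15832865, -2.10668673,  0.12823902]), 'tvec': array([0.01031506, 0.4980226 , 0.99120808])}
scene {'fx': 406.82616314187436, 'fy': 406.82616314187436, 'cx': 319.15152987204414, 'cy': 201.977324779012, 'k1': -0.02913878772649763, 'rvec': array([ 0.84865525, -2.1975453 ,  1.39617423]), 'tvec': array([0.36347252, 0.21858685, 0.97056845])}
```

View pics/top0.png

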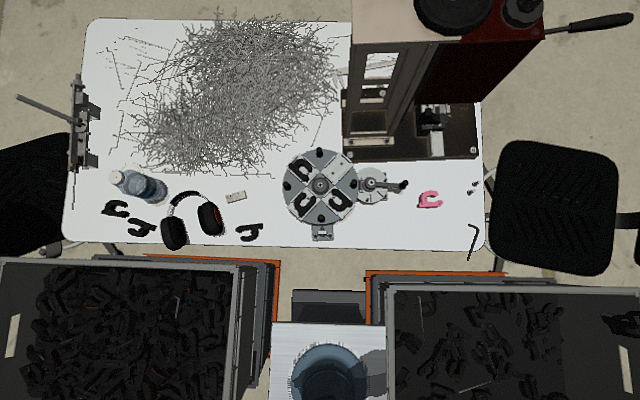

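View pics/scene0.png

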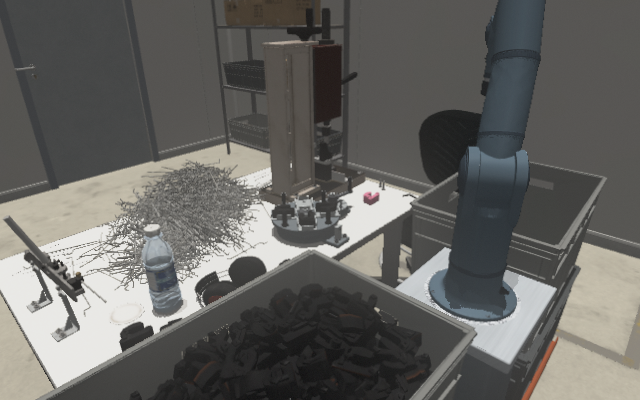

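Run:
```python
from h import *
c=eyes.get_calibration('top');im=cv2.imread('pics/top0.png')
print(pix(c,arm.state()['ee_pos']),pix(eyes.get_calibration('scene'),arm.state()['ee_pos']),pix(c,[0,0,0]),ray(c,320,200)[0])
for n,uv,z in(('axis',(320.5,184),.09),('pointer',(322,231),.05),('knob',(403,186),.11),('pivot',(366,184),.06),('block',(236,197),.0),('hex',(473,240),0),('press',(348,130),0)):print(n,onz(c,*uv,z))
cr=im[135:250,265:435];cv2.imwrite('pics/c1.png',cv2.resize(cr,None,fx=4.7,fy=4.7,interpolation=cv2.INTER_CUBIC))
```

```text
[619.93519245 308.13286085] [485.55309666 131.43010986] [328.73418755 383.27169117] [ 0.34751346 -0.00695773  1.05347632]
axis [0.51958155 0.03304762 0.09      ]
pointer [0.39846399 0.02710439 0.05      ]
knob [ 0.51534196 -0.17909319  0.11      ]
pivot [ 0.52758724 -0.08883297  0.06      ]
block [0.49241451 0.27881921 0.        ]
hex [ 0.38686993 -0.39112253  0.        ]
press [ 0.69818711 -0.03946665  0.        ]
```

View pics/c1.png

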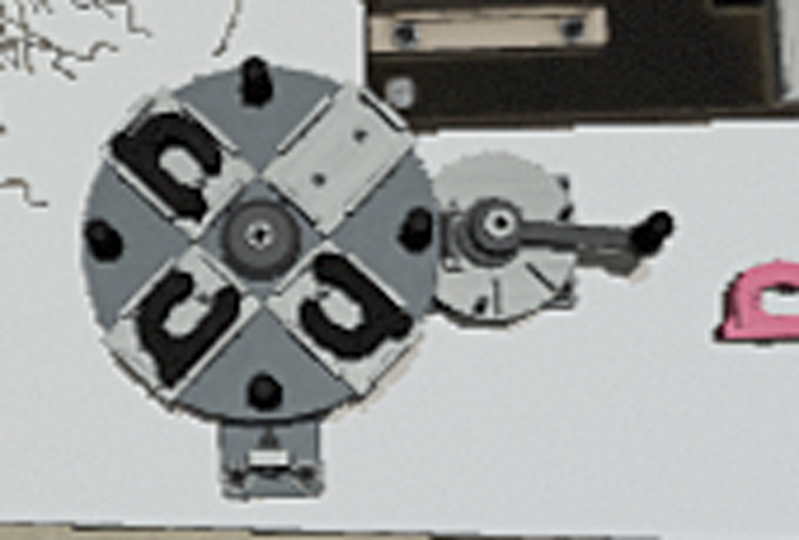

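Run:
```python
from h import *
c=eyes.get_calibration('top');z=np.load('/tmp/top0.npz');im,d=z['im'],z['d']
print('floor depth chk',[ (onz(c,u,v,0).round(3),(lambda o,r:o+r*d[v,u])(*ray(c,u,v)).round(3)) for u,v in((300,225),(440,225))])
P=np.zeros((400,640,3))
for v in range(100,250):
  for u in range(260,480):
    o,r=ray(c,u,v);P[v,u]=o+r*d[v,u]
g=im.max(2);Z=P[...,2]
m=((Z>.088)&(Z<.125)&(g<70)).astype(np.uint8);m[:, :260]=0
n,l,s,ce=cv2.connectedComponentsWithStats(m)
for i in range(1,n):
  if s[i,4]>=4:
    q=P[l==i]; print(ce[i].round(1),s[i,4],onz(c,*ce[i],.1).round(4),q.mean(0).round(4))
# tall things near
for lo,hi in((.03,.07),(.07,.13),(.13,.25),(.25,.9)):
  q=P[(Z>lo)&(Z<hi)&(P[...,0]>.3)&(P[...,1]<-.03)&(P[...,0]<.75)&(P[...,0]>.62)]
  if len(q):print(lo,hi,q.min(0).round(3),q.max(0).round(3))
# hub, dial circle
for n,(u,v) in dict(hub=(320,185),pivot=(371.5,182.5),pcone=(322,228),nest=(338,168),knob=(405,183)).items():print(n,P[v if isinstance(v,int) else int(v),int(u)].round(4))
m=((Z>.045)&(Z<.060)&(abs(P[...,0]-.52)<.115)&(abs(P[...,1]-.033)<.115)).astype(np.uint8)
q=P[m>0]; print('dial bb',q.min(0),q.max(0))
```

```text
floor depth chk [(array([0.416, 0.092, 0.   ]), array([ 0.416,  0.092, -0.   ])), (array([ 0.426, -0.302,  0.   ]), array([ 0.426, -0.301,  0.001]))]
[360.6 102.4] 48 [ 0.7421 -0.0687  0.1   ] [ 0.7426 -0.0688  0.0987]
[387.6 108.5] 75 [ 0.7262 -0.1408  0.1   ] [ 0.7249 -0.1403  0.1034]
[413.2 103. ] 6 [ 0.7424 -0.2086  0.1   ] [ 0.7444 -0.2096  0.095 ]
[345. 109.] 5 [ 0.723  -0.0273  0.1   ] [ 0.7265 -0.0275  0.0912]
[420.1 110.3] 18 [ 0.7224 -0.2268  0.1   ] [ 0.7222 -0.2266  0.1005]
[437.  110.9] 20 [ 0.7212 -0.2711  0.1   ] [ 0.7183 -0.269   0.1074]
[445.2 116.1] 44 [ 0.7072 -0.2924  0.1   ] [ 0.7052 -0.2909  0.1051]
[347.  128.8] 28 [ 0.6681 -0.0336  0.1   ] [ 0.665  -0.0333  0.1091]
[425.7 127.8] 72 [ 0.6742 -0.2408  0.1   ] [ 0.6724 -0.2396  0.1049]
[390.6 130.1] 37 [ 0.6666 -0.1489  0.1   ] [ 0.6646 -0.148   0.1059]
[318.6 149.7] 27 [0.6095 0.0402 0.1   ] [0.6097 0.0402 0.0993]
[353.6 181.7] 29 [ 0.5257 -0.0533  0.1   ] [ 0.526  -0.0534  0.0981]
[404.2 182.9] 34 [ 0.5254 -0.1841  0.1   ] [ 0.5243 -0.183   0.1058]
[285.3 184.3] 27 [0.5149 0.1246 0.1   ] [0.5151 0.1248 0.0989]
[320.4 217.4] 30 [0.4307 0.0306 0.1   ] [0.4309 0.0306 0.0984]
0.03 0.07 [ 0.62  -0.398  0.032] [ 0.75 -0.03  0.07]
0.07 0.13 [ 0.621 -0.309  0.07 ] [ 0.75 -0.03  0.13]
0.13 0.25 [ 0.658 -0.295  0.13 ] [ 0.73 -0.03  0.25]
0.25 0.9 [ 0.658 -0.313  0.25 ] [ 0.684 -0.03   0.312]
hub [0.5199 0.035  0.0729]
pivot [ 0.5306 -0.1008  0.0749]
pcone [0.4065 0.0273 0.0497]
nest [ 0.5706 -0.0122  0.0587]
knob [ 0.5231 -0.184   0.1109]
dial bb [ 0.40640125 -0.08179941  0.04504811] [0.63454857 0.14026631 0.05999416]
```

Run:
```python
from h import *
c=eyes.get_calibration('top');d=np.load('/tmp/top0.npz')['d']
for n,(u0,u1,v0,v1) in dict(chair=(490,630,140,285),bin=(365,640,270,400)).items():
  q=np.array([(lambda o,r:o+r*d[v,u])(*ray(c,u,v)) for u in range(u0,u1,4) for v in range(v0,v1,4)])
  print(n,np.percentile(q[:,2],[5,50,95,100]).round(3)); t=q[q[:,2]>.1]; print(len(t),t.min(0) if len(t) else '',t.max(0) if len(t) else '')
```

```text
chair [-0.764 -0.309 -0.293  1.053]
8 [ 0.34751346 -0.00695773  1.05347632] [ 0.34751346 -0.00695773  1.05347632]
bin [-0.756 -0.165  0.109  1.053]
209 [ 0.00917165 -0.73419046  0.10174494] [ 0.34751346 -0.00695773  1.05347632]
```

Request:
step_arm:
  targets:
    - {"dz": 0.01,"jaw": 0.6}
    - {"dz": 0.03,"dy": 0.02,"az": 5,"jaw": 0.6}
    - {"dz": 0.03,"dx": 0.02,"dy": 0.06,"az": 10,"jaw": 0.6}
    - {"dz": 0.03,"dx": 0.04,"dy": 0.1,"az": 15,"jaw": 0.6}
    - {"dz": 0.03,"dx": 0.06,"dy": 0.15,"az": 20,"jaw": 0.6}
    - {"dz": 0.03,"dx": 0.09,"dy": 0.2,"az": 25,"jaw": 0.6}
    - {"dz": 0.03,"dx": 0.12,"dy": 0.25,"az": 30,"jaw": 0.6}
    - {"dz": 0.03,"dx": 0.16,"dy": 0.29,"az": 35,"jaw": 0.6}
    - {"dz": 0.03,"dx": 0.19,"dy": 0.33,"az": 40,"jaw": 0.6}
    - {"dz": 0.03,"dx": 0.22,"dy": 0.37,"az": 46,"jaw": 0.6}
  newtons: 40

```text
invalid input
```

Request:
step_arm:
  targets:
    - {"ax": 0,"ay": 0,"az": 0,"dx": 0,"dy": 0,"dz": 0.01,"jaw": 0.6}
    - {"ax": 0,"ay": 0,"az": 5,"dx": 0,"dy": 0.02,"dz": 0.03,"jaw": 0.6}
    - {"ax": 0,"ay": 0,"az": 10,"dx": 0.02,"dy": 0.06,"dz": 0.03,"jaw": 0.6}
    - {"ax": 0,"ay": 0,"az": 15,"dx": 0.04,"dy": 0.1,"dz": 0.03,"jaw": 0.6}
    - {"ax": 0,"ay": 0,"az": 20,"dx": 0.06,"dy": 0.15,"dz": 0.03,"jaw": 0.6}
    - {"ax": 0,"ay": 0,"az": 25,"dx": 0.09,"dy": 0.2,"dz": 0.03,"jaw": 0.6}
    - {"ax": 0,"ay": 0,"az": 30,"dx": 0.12,"dy": 0.25,"dz": 0.03,"jaw": 0.6}
    - {"ax": 0,"ay": 0,"az": 35,"dx": 0.16,"dy": 0.29,"dz": 0.03,"jaw": 0.6}
    - {"ax": 0,"ay": 0,"az": 40,"dx": 0.19,"dy": 0.33,"dz": 0.03,"jaw": 0.6}
    - {"ax": 0,"ay": 0,"az": 46,"dx": 0.22,"dy": 0.37,"dz": 0.03,"jaw": 0.6}
  newtons: 40

```text
clock: 1.35
ee_pos: [0.4681, -0.23, 0.2622]
orientation: [179.9, 0.0, 68.5]
ft_force: [-0.3, -1.0, 0.6]
width: 0.0509
finger_force: 0.0
```

Run:
```python
from h import *
c,im,d=cap('wrist','w1.png')
print(pix(c,[.524,-.1835,.11]))
P=np.zeros((400,640,3))
for v in range(0,400,2):
  for u in range(0,640,2):
    if d[v,u]>0:
      o,r=ray(c,u,v);P[v,u]=o+r*d[v,u]
m=(abs(P[...,2]-.107)<.008)&(abs(P[...,0]-.52)<.05)&(abs(P[...,1]+.18)<.05)
q=P[m];print(len(q),q.mean(0),q.min(0),q.max(0))
```

```text
[354.84328035 129.55393525]
54 [ 0.5246716  -0.18742907  0.1091357 ] [ 0.51763631 -0.1947145   0.10334124] [ 0.53233962 -0.18027311  0.11141084]
```

View pics/w1.png

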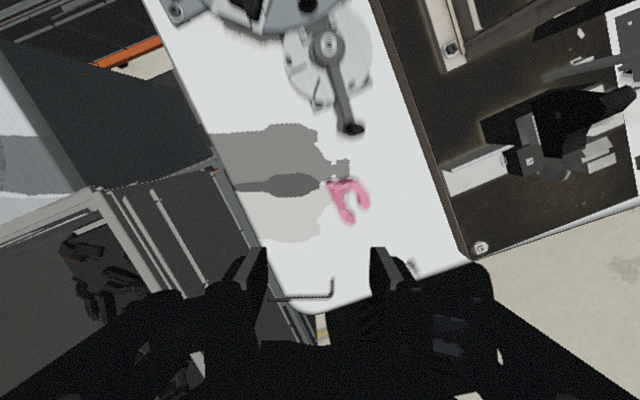

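The wrist picture shows the knob at (352,128) on the lever (pivot at (327,45)); the pink clip at (348,200) isn't needed. I'm descending onto the knob and gripping it.

Request:
step_arm:
  targets:
    - {"ax": 0,"ay": 0,"az": 0,"dx": 0.03,"dy": 0.022,"dz": 0,"jaw": 0.6}
    - {"ax": 0,"ay": 0,"az": 0,"dx": 0.058,"dy": 0.044,"dz": -0.03,"jaw": 0.6}
    - {"ax": 0,"ay": 0,"az": 0,"dx": 0.058,"dy": 0.044,"dz": -0.07,"jaw": 0.6}
    - {"ax": 0,"ay": 0,"az": 0,"dx": 0.058,"dy": 0.044,"dz": -0.11,"jaw": 0.6}
    - {"ax": 0,"ay": 0,"az": 0,"dx": 0.058,"dy": 0.044,"dz": -0.15,"jaw": 0.6}
    - {"ax": 0,"ay": 0,"az": 0,"dx": 0.058,"dy": 0.044,"dz": -0.175,"jaw": 0.6}
    - {"ax": 0,"ay": 0,"az": 0,"dx": 0.058,"dy": 0.044,"dz": -0.188,"jaw": 0.6}
    - {"ax": 0,"ay": 0,"az": 0,"dx": 0.058,"dy": 0.044,"dz": -0.188,"jaw": 0.1}
    - {"ax": 0,"ay": 0,"az": 0,"dx": 0.058,"dy": 0.044,"dz": -0.188,"jaw": 0.1}
    - {"ax": 0,"ay": 0,"az": 0,"dx": 0.058,"dy": 0.044,"dz": -0.188,"jaw": 0.1}
  newtons: 40

```text
clock: 2.65
ee_pos: [0.5259, -0.1875, 0.0747]
orientation: [179.9, -0.0, 68.3]
ft_force: [-0.3, -0.1, 1.9]
width: 0.0144
finger_force: 39.0
```

Request:
step_arm:
  targets:
    - {"ax": 0,"ay": 0,"az": -3,"dx": -0.005,"dy": 0.001,"dz": 0,"jaw": 0.1}
    - {"ax": 0,"ay": 0,"az": -7,"dx": -0.0104,"dy": 0.003,"dz": 0,"jaw": 0.1}
    - {"ax": 0,"ay": 0,"az": -11,"dx": -0.016,"dy": 0.0043,"dz": 0,"jaw": 0.1}
    - {"ax": 0,"ay": 0,"az": -15,"dx": -0.022,"dy": 0.006,"dz": 0,"jaw": 0.1}
    - {"ax": 0,"ay": 0,"az": -19,"dx": -0.0275,"dy": 0.008,"dz": 0,"jaw": 0.1}
    - {"ax": 0,"ay": 0,"az": -23,"dx": -0.033,"dy": 0.0104,"dz": 0,"jaw": 0.1}
    - {"ax": 0,"ay": 0,"az": -27,"dx": -0.038,"dy": 0.0132,"dz": 0,"jaw": 0.1}
    - {"ax": 0,"ay": 0,"az": -31,"dx": -0.0434,"dy": 0.0163,"dz": 0,"jaw": 0.1}
    - {"ax": 0,"ay": 0,"az": -35,"dx": -0.0485,"dy": 0.02,"dz": 0,"jaw": 0.1}
    - {"ax": 0,"ay": 0,"az": -38,"dx": -0.0516,"dy": 0.0225,"dz": 0,"jaw": 0.1}

```text
clock: 3.9
ee_pos: [0.4748, -0.1672, 0.0747]
orientation: [179.7, -0.1, 30.2]
ft_force: [0.6, -4.3, 0.7]
width: 0.0143
finger_force: 39.1
```

Request:
step_arm:
  targets:
    - {"ax": 0,"ay": 0,"az": 0,"dx": 0,"dy": 0,"dz": 0,"jaw": 0.1}
    - {"ax": 0,"ay": 0,"az": 0,"dx": 0,"dy": 0,"dz": 0,"jaw": 0.1}
    - {"ax": 0,"ay": 0,"az": 0,"dx": 0,"dy": 0,"dz": 0,"jaw": 0.1}
    - {"ax": 0,"ay": 0,"az": 0,"dx": 0,"dy": 0,"dz": 0,"jaw": 0.5}
    - {"ax": 0,"ay": 0,"az": 0,"dx": 0,"dy": 0,"dz": 0,"jaw": 0.5}
    - {"ax": 0,"ay": 0,"az": 0,"dx": 0,"dy": 0,"dz": 0,"jaw": 0.5}
    - {"ax": 0,"ay": 0,"az": 0,"dx": 0,"dy": 0,"dz": 0.03,"jaw": 0.5}
    - {"ax": 0,"ay": 0,"az": 0,"dx": 0,"dy": 0,"dz": 0.07,"jaw": 0.5}
    - {"ax": 0,"ay": 0,"az": 0,"dx": -0.04,"dy": 0,"dz": 0.11,"jaw": 0.5}
    - {"ax": 0,"ay": 0,"az": 0,"dx": -0.08,"dy": 0,"dz": 0.14,"jaw": 0.5}

```text
clock: 5.15
ee_pos: [0.3934, -0.1643, 0.2148]
orientation: [180.0, -0.1, 30.4]
ft_force: [0.1, -0.3, 0.2]
width: 0.043
finger_force: 0.0
```

```bash
cat > meas.py <<'E'
from h import *
def meas(name='top',save=None):
    c,im,d=cap(name,save)
    P=np.full((400,640,3),9.)
    for v in range(110,250):
        for u in range(260,440):
            if d[v,u]>0:
                o,r=ray(c,u,v);P[v,u]=o+r*d[v,u]
    Z=P[...,2];m=((Z>.088)&(Z<.118)&(im.max(2)<70)&(P[...,0]<.64)).astype(np.uint8)
    n,l,s,ce=cv2.connectedComponentsWithStats(m)
    A=np.array([.5202,.0355])
    for i in range(1,n):
        if s[i,4]>=8:
            p=onz(c,*ce[i],.1);a=p[:2]-A
            print(ce[i].round(1),s[i,4],p.round(4),'r',np.hypot(*a).round(4),'ang',np.degrees(np.arctan2(a[1],a[0])).round(1))
E
python3 - <<'E'
from meas import *
print(arm.state()['ee_pos'],arm.state()['ft_force'])
meas('top','t2.png')
im=cv2.imread('pics/t2.png');cv2.imwrite('pics/c2.png',cv2.resize(im[135:250,265:435],None,fx=4.7,fy=4.7,interpolation=cv2.INTER_CUBIC))
E
```

```text
[ 0.39339814 -0.16427884  0.21479829] [ 0.07604946 -0.27669394  0.15649745]
[318.7 149.9] 27 [0.6091 0.04   0.1   ] r 0.089 ang 2.9
[353.7 181.8] 28 [ 0.5256 -0.0535  0.1   ] r 0.0892 ang -86.5
[285.3 184.3] 27 [0.5149 0.1246 0.1   ] r 0.0893 ang 93.4
[396.4 202.2] 31 [ 0.4744 -0.1639  0.1   ] r 0.2046 ang -102.9
[320.4 217.4] 30 [0.4307 0.0306 0.1   ] r 0.0896 ang -176.8
```

View pics/c2.png

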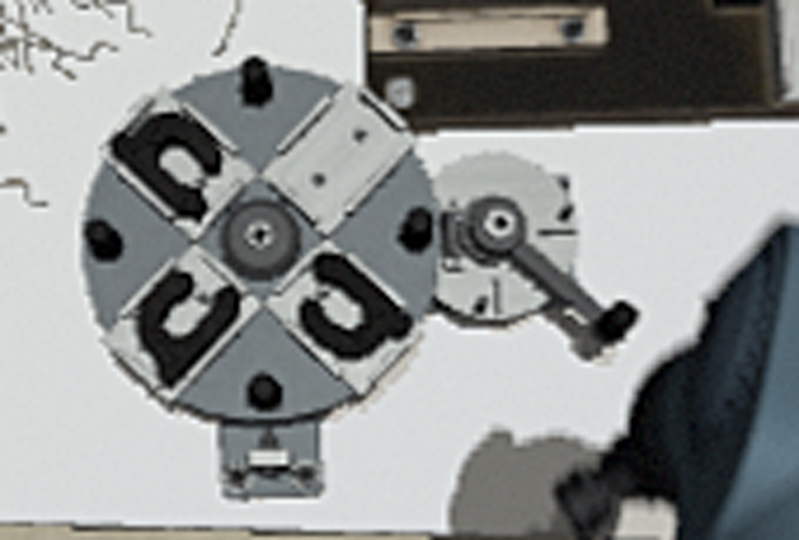

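Lever is at about 45.7°: the arm covers the 45° mark at crop (545,275), with the knob at (615,320). Next is post_3, the one near the pointer at crop (263,392).

Request:
step_arm:
  targets:
    - {"ax": 0,"ay": 0,"az": 0,"dx": 0.007,"dy": 0.04,"dz": 0,"jaw": 0.4}
    - {"ax": 0,"ay": 0,"az": 0,"dx": 0.015,"dy": 0.09,"dz": 0,"jaw": 0.4}
    - {"ax": 0,"ay": 0,"az": 0,"dx": 0.025,"dy": 0.14,"dz": 0,"jaw": 0.4}
    - {"ax": 0,"ay": 0,"az": 0,"dx": 0.037,"dy": 0.185,"dz": 0,"jaw": 0.4}
    - {"ax": 0,"ay": 0,"az": 0,"dx": 0.037,"dy": 0.195,"dz": -0.03,"jaw": 0.4}
    - {"ax": 0,"ay": 0,"az": 0,"dx": 0.037,"dy": 0.195,"dz": -0.06,"jaw": 0.4}
    - {"ax": 0,"ay": 0,"az": 0,"dx": 0.037,"dy": 0.195,"dz": -0.09,"jaw": 0.4}
    - {"ax": 0,"ay": 0,"az": 0,"dx": 0.037,"dy": 0.195,"dz": -0.1,"jaw": 0.4}
    - {"ax": 0,"ay": 0,"az": 0,"dx": 0.037,"dy": 0.195,"dz": -0.1,"jaw": 0.4}
    - {"ax": 0,"ay": 0,"az": 0,"dx": 0.037,"dy": 0.195,"dz": -0.1,"jaw": 0.4}

```text
clock: 6.45
ee_pos: [0.4315, 0.0305, 0.1143]
orientation: [179.9, -0.1, 30.3]
ft_force: [-0.3, -0.1, -0.0]
width: 0.0341
finger_force: 0.0
```

Run:
```python
from h import *
s=arm.state();print(s['ee_pos'],s['qpos'].round(1))
c,im,d=cap('wrist','w2.png');cc=pix(c,[.4307,.0306,.1]);print(cc)
P=np.full((400,640,3),9.)
for v in range(0,400,3):
  for u in range(0,640,3):
    if d[v,u]>0:
      o,r=ray(c,u,v);P[v,u]=o+r*d[v,u]
m=(abs(P[...,2]-.099)<.006)&(np.hypot(P[...,0]-.4307,P[...,1]-.0306)<.014)
q=P[m];print(len(q),q.mean(0),q.min(0),q.max(0))
```

```text
[0.43154703 0.03045109 0.1143236 ] [ 16.5   9.2 -27.4 125.1   5.8  46.8 -74.2]
[316.411858   248.58098842]
66 [0.4324151  0.03002785 0.09953718] [0.42418791 0.02203255 0.09368068] [0.43871793 0.03656998 0.10174109]
```

View pics/w2.png

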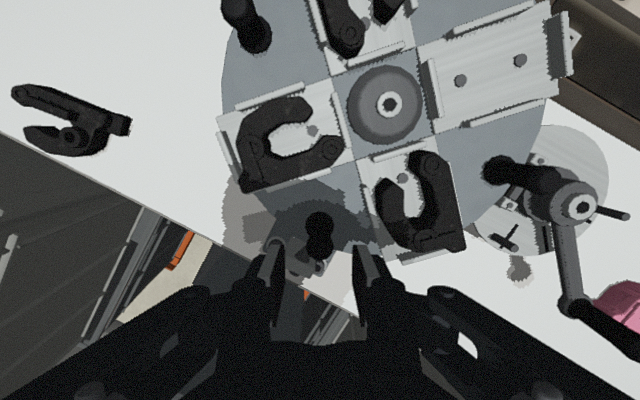

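The post sits centred between the fingers, at about (318,235). Going down and gripping.

Request:
step_arm:
  targets:
    - {"ax": 0,"ay": 0,"az": 0,"dx": 0,"dy": 0,"dz": -0.015,"jaw": 0.4}
    - {"ax": 0,"ay": 0,"az": 0,"dx": 0,"dy": 0,"dz": -0.03,"jaw": 0.4}
    - {"ax": 0,"ay": 0,"az": 0,"dx": 0,"dy": 0,"dz": -0.042,"jaw": 0.4}
    - {"ax": 0,"ay": 0,"az": 0,"dx": 0,"dy": 0,"dz": -0.042,"jaw": 0.4}
    - {"ax": 0,"ay": 0,"az": 0,"dx": 0,"dy": 0,"dz": -0.042,"jaw": 0.1}
    - {"ax": 0,"ay": 0,"az": 0,"dx": 0,"dy": 0,"dz": -0.042,"jaw": 0.1}
    - {"ax": 0,"ay": 0,"az": 0,"dx": 0,"dy": 0,"dz": -0.042,"jaw": 0.1}
    - {"ax": 0,"ay": 0,"az": 0,"dx": 0,"dy": 0,"dz": -0.042,"jaw": 0.1}
    - {"ax": 0,"ay": 0,"az": 0,"dx": 0,"dy": 0,"dz": -0.042,"jaw": 0.1}
    - {"ax": 0,"ay": 0,"az": 0,"dx": 0,"dy": 0,"dz": -0.042,"jaw": 0.1}
  newtons: 40

```text
clock: 7.75
ee_pos: [0.4309, 0.0302, 0.0714]
orientation: [180.0, -0.1, 30.3]
ft_force: [4.0, -1.0, -5.9]
width: 0.0139
finger_force: 38.9
```

```bash
python3 -c "
import numpy as np
for a0,a1 in((183.1,138.1),(138.1,93.1),(93.1,49.2)):
  a=np.radians(np.linspace(a0,a1,10));b=np.radians(a0)
  print([(round(.09*(np.cos(t)-np.cos(b)),4),round(.09*(np.sin(t)-np.sin(b)),4)) for t in a[1:]])"
```

```text
[(np.float64(-0.0001), np.float64(0.0079)), (np.float64(0.0005), np.float64(0.0157)), (np.float64(0.0018), np.float64(0.0234)), (np.float64(0.0038), np.float64(0.031)), (np.float64(0.0064), np.float64(0.0384)), (np.float64(0.0096), np.float64(0.0456)), (np.float64(0.0135), np.float64(0.0524)), (np.float64(0.0179), np.float64(0.0589)), (np.float64(0.0229), np.float64(0.065))]
[(np.float64(0.0055), np.float64(0.0056)), (np.float64(0.0115), np.float64(0.0107)), (np.float64(0.0178), np.float64(0.0153)), (np.float64(0.0246), np.float64(0.0193)), (np.float64(0.0317), np.float64(0.0227)), (np.float64(0.039), np.float64(0.0254)), (np.float64(0.0466), np.float64(0.0276)), (np.float64(0.0543), np.float64(0.029)), (np.float64(0.0621), np.float64(0.0298))]
[(np.float64(0.0077), np.float64(0.0001)), (np.float64(0.0153), np.float64(-0.0005)), (np.float64(0.0229), np.float64(-0.0017)), (np.float64(0.0303), np.float64(-0.0035)), (np.float64(0.0375), np.float64(-0.006)), (np.float64(0.0446), np.float64(-0.0091)), (np.float64(0.0513), np.float64(-0.0128)), (np.float64(0.0577), np.float64(-0.017)), (np.float64(0.0637), np.float64(-0.0217))]
```

Request:
step_arm:
  targets:
    - {"ax": 0,"ay": 0,"az": -1,"dx": -0.0001,"dy": 0.0079,"dz": 0,"jaw": 0.1}
    - {"ax": 0,"ay": 0,"az": -2,"dx": 0.0005,"dy": 0.0157,"dz": 0,"jaw": 0.1}
    - {"ax": 0,"ay": 0,"az": -3,"dx": 0.0018,"dy": 0.0234,"dz": 0,"jaw": 0.1}
    - {"ax": 0,"ay": 0,"az": -4,"dx": 0.0038,"dy": 0.031,"dz": 0,"jaw": 0.1}
    - {"ax": 0,"ay": 0,"az": -5,"dx": 0.0064,"dy": 0.0384,"dz": 0,"jaw": 0.1}
    - {"ax": 0,"ay": 0,"az": -6,"dx": 0.0096,"dy": 0.0456,"dz": 0,"jaw": 0.1}
    - {"ax": 0,"ay": 0,"az": -7,"dx": 0.0135,"dy": 0.0524,"dz": 0,"jaw": 0.1}
    - {"ax": 0,"ay": 0,"az": -8,"dx": 0.0179,"dy": 0.0589,"dz": 0,"jaw": 0.1}
    - {"ax": 0,"ay": 0,"az": -9,"dx": 0.0229,"dy": 0.065,"dz": 0,"jaw": 0.1}
    - {"ax": 0,"ay": 0,"az": -9,"dx": 0.0229,"dy": 0.065,"dz": 0,"jaw": 0.1}

```text
clock: 9.0
ee_pos: [0.4523, 0.0929, 0.0712]
orientation: [179.9, 0.3, 21.1]
ft_force: [-0.8, -4.0, 1.0]
width: 0.0139
finger_force: 39.7
```

Request:
step_arm:
  targets:
    - {"ax": 0,"ay": 0,"az": -1,"dx": 0.0055,"dy": 0.0056,"dz": 0,"jaw": 0.1}
    - {"ax": 0,"ay": 0,"az": -2,"dx": 0.0115,"dy": 0.0107,"dz": 0,"jaw": 0.1}
    - {"ax": 0,"ay": 0,"az": -3,"dx": 0.0178,"dy": 0.0153,"dz": 0,"jaw": 0.1}
    - {"ax": 0,"ay": 0,"az": -4,"dx": 0.0246,"dy": 0.0193,"dz": 0,"jaw": 0.1}
    - {"ax": 0,"ay": 0,"az": -5,"dx": 0.0317,"dy": 0.0227,"dz": 0,"jaw": 0.1}
    - {"ax": 0,"ay": 0,"az": -6,"dx": 0.039,"dy": 0.0254,"dz": 0,"jaw": 0.1}
    - {"ax": 0,"ay": 0,"az": -7,"dx": 0.0466,"dy": 0.0276,"dz": 0,"jaw": 0.1}
    - {"ax": 0,"ay": 0,"az": -8,"dx": 0.0543,"dy": 0.029,"dz": 0,"jaw": 0.1}
    - {"ax": 0,"ay": 0,"az": -9,"dx": 0.0621,"dy": 0.0298,"dz": 0,"jaw": 0.1}
    - {"ax": 0,"ay": 0,"az": -9,"dx": 0.0621,"dy": 0.0298,"dz": 0,"jaw": 0.1}

```text
clock: 10.25
ee_pos: [0.5133, 0.1245, 0.0711]
orientation: [180.0, 0.3, 12.3]
ft_force: [-3.0, -2.7, 4.8]
width: 0.0137
finger_force: 41.0
```

Request:
step_arm:
  targets:
    - {"ax": 0,"ay": 0,"az": -1,"dx": 0.0077,"dy": 0.0001,"dz": 0,"jaw": 0.1}
    - {"ax": 0,"ay": 0,"az": -2,"dx": 0.0153,"dy": -0.0005,"dz": 0,"jaw": 0.1}
    - {"ax": 0,"ay": 0,"az": -3,"dx": 0.0229,"dy": -0.0017,"dz": 0,"jaw": 0.1}
    - {"ax": 0,"ay": 0,"az": -4,"dx": 0.0303,"dy": -0.0035,"dz": 0,"jaw": 0.1}
    - {"ax": 0,"ay": 0,"az": -5,"dx": 0.0375,"dy": -0.006,"dz": 0,"jaw": 0.1}
    - {"ax": 0,"ay": 0,"az": -6,"dx": 0.0446,"dy": -0.0091,"dz": 0,"jaw": 0.1}
    - {"ax": 0,"ay": 0,"az": -7,"dx": 0.0513,"dy": -0.0128,"dz": 0,"jaw": 0.1}
    - {"ax": 0,"ay": 0,"az": -8,"dx": 0.0577,"dy": -0.017,"dz": 0,"jaw": 0.1}
    - {"ax": 0,"ay": 0,"az": -9,"dx": 0.0637,"dy": -0.0217,"dz": 0,"jaw": 0.1}
    - {"ax": 0,"ay": 0,"az": -9,"dx": 0.0637,"dy": -0.0217,"dz": 0,"jaw": 0.1}

```text
clock: 11.5
ee_pos: [0.5787, 0.1095, 0.0713]
orientation: [-179.6, -0.1, 3.5]
ft_force: [-0.2, 5.3, -2.9]
width: 0.0138
finger_force: 39.3
```

Run:
```python
from meas import *
s=arm.state();print(s['ee_pos'],s['ft_force'],s['qpos'].round(0))
meas('top','t3.png')
im=cv2.imread('pics/t3.png');cv2.imwrite('pics/c3.png',cv2.resize(im[135:250,265:435],None,fx=4.7,fy=4.7,interpolation=cv2.INTER_CUBIC))
```

```text
[0.57870844 0.10951374 0.07125196] [-0.23799558  5.30596954 -2.89665944] [   2.   28.  -20.  106.   12.   48. -111.]
[339.  155.8] 27 [ 0.5942 -0.0141  0.1   ] r 0.0891 ang -33.8
[396.5 202.1] 30 [ 0.4747 -0.1641  0.1   ] r 0.2047 ang -102.9
[347.5 202.8] 28 [ 0.4701 -0.0384  0.1   ] r 0.0893 ang -124.1
```

View pics/c3.png

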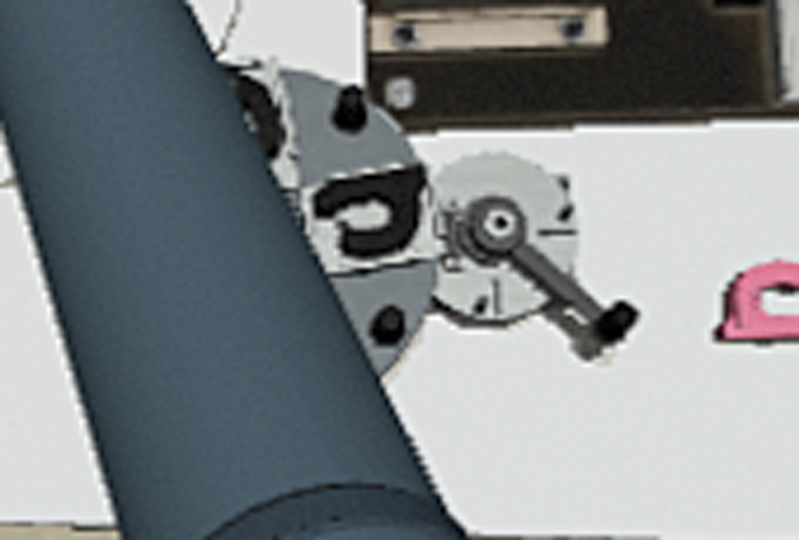

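Request:
step_arm:
  targets:
    - {"ax": 0,"ay": 0,"az": 0,"dx": 0.002,"dy": -0.0015,"dz": 0,"jaw": 0.1}
    - {"ax": 0,"ay": 0,"az": 0,"dx": 0.0045,"dy": -0.0033,"dz": 0,"jaw": 0.1}
    - {"ax": 0,"ay": 0,"az": 0,"dx": 0.007,"dy": -0.0053,"dz": 0,"jaw": 0.1}
    - {"ax": 0,"ay": 0,"az": 0,"dx": 0.009,"dy": -0.007,"dz": 0,"jaw": 0.1}
    - {"ax": 0,"ay": 0,"az": 0,"dx": 0.009,"dy": -0.007,"dz": 0,"jaw": 0.1}
    - {"ax": 0,"ay": 0,"az": 0,"dx": 0.009,"dy": -0.007,"dz": 0,"jaw": 0.1}
    - {"ax": 0,"ay": 0,"az": 0,"dx": 0.009,"dy": -0.007,"dz": 0,"jaw": 0.1}
    - {"ax": 0,"ay": 0,"az": 0,"dx": 0.009,"dy": -0.007,"dz": 0,"jaw": 0.1}
    - {"ax": 0,"ay": 0,"az": 0,"dx": 0.009,"dy": -0.007,"dz": 0,"jaw": 0.1}
    - {"ax": 0,"ay": 0,"az": 0,"dx": 0.009,"dy": -0.007,"dz": 0,"jaw": 0.1}

```text
clock: 12.8
ee_pos: [0.5872, 0.1037, 0.0712]
orientation: [-179.5, -0.0, 3.5]
ft_force: [-1.8, 7.4, -2.5]
width: 0.0138
finger_force: 39.4
```

Run:
```python
from meas import *
s=arm.state();print(s['ee_pos'],s['ft_force'])
meas('top','t4.png')
c,im,d=cap('wrist','w4.png')
c=eyes.get_calibration('top')
# fixture yaw from first picture: pointer plate/wing & cone by depth
z=np.load('/tmp/top0.npz');d=z['d'];Q=[]
for v in range(222,242):
  for u in range(308,338):
    o,r=ray(c,u,v);p=o+r*d[v,u]
    if .02<p[2]<.06 and np.hypot(p[0]-.5202,p[1]-.0355)>.109:Q.append(p)
Q=np.array(Q);print(len(Q),Q.mean(0),np.degrees(np.arctan2(.0355-Q[:,1].mean(),.5202-Q[:,0].mean())))
W=[]
for v in range(222,250):
  for u in range(300,345):
    o,r=ray(c,u,v);p=o+r*d[v,u]
    if .006<p[2]<.02: W.append(p)
W=np.array(W).astype(np.float32);print(len(W),W.mean(0),cv2.minAreaRect(W[:,:2]*1000))
```

```text
[0.58718657 0.10370133 0.0712452 ] [-1.77410028  7.39241083 -2.45467805]
[341.9 158.2] 25 [ 0.5878 -0.0218  0.1   ] r 0.0886 ang -40.3
[396.5 202.1] 30 [ 0.4747 -0.1641  0.1   ] r 0.2047 ang -102.9
[346.7 204.8] 10 [ 0.4648 -0.0365  0.1   ] r 0.0908 ang -127.6
80 [0.39369232 0.02805205 0.04350074] 3.369312929745341
269 [0.3978525  0.02797228 0.01246671] ((393.6244812011719, 29.81230926513672), (58.223899841308594, 59.06135559082031), 1.4096696376800537)
```

View pics/w4.png

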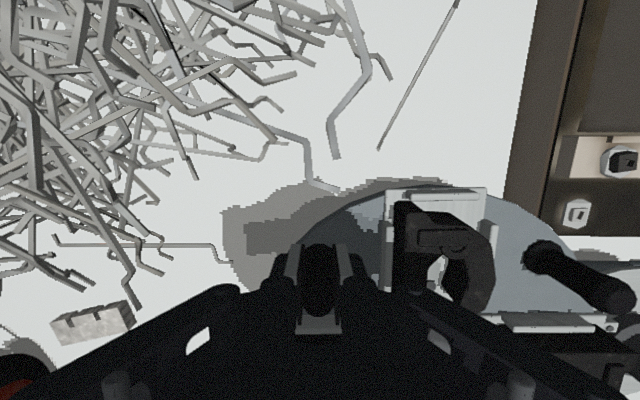

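Run:
```python
from meas import *
for _ in range(4): eyes.capture('top')
meas('top'); s=arm.state();print(s['clock'],s['ee_pos'],s['ft_force'],s['finger_force'])
print(order.sign_off())
```

```text
[341.9 158.2] 25 [ 0.5878 -0.0218  0.1   ] r 0.0886 ang -40.3
[396.3 202.2] 30 [ 0.4745 -0.1637  0.1   ] r 0.2044 ang -102.9
[346.7 204.8] 10 [ 0.4648 -0.0365  0.1   ] r 0.0908 ang -127.6
13.15 [0.58716645 0.1037117  0.07124842] [-1.42236268  6.491403   -2.25963526] 39.41933434893144
the job is handed in; nothing more can be done
None
```

Handed in after about 13 s of arm time, with no verdict returned: the lever measured about 46°, the empty nest about 1–2 mm from the pointer line by camera estimate, and the dial was still, with post_3 gripped at about 39 N; the clips in view looked seated, but the arm hid part of the dial at the end.

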